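# Level the sprung shelf with its adjusting foot and hold it there

### The job

Lay the level (the aluminium bar with a steel ball in a clear tube on top) on the little wooden shelf, lengthwise along it, and let go of it. Then press the shelf's black knob down against its spring until the foot below stands firmly on its packing piece, and, still pressing, turn the knob until the ball sits between the two marks. Finish holding it like that, pressed down and level, so that I can tighten the lock nut; leave the other things on the worktop alone.

Things in the scene. Friction and masses are not known exactly. Their poses are not given: they have to be found in the camera images.
- level_center (a point): centre (half-way up) of the level, a plain aluminium bar 160 mm long (x axis), 24 wide (y), 32 tall (z), 0.25 to 0.4 kg, lying loose on the worktop right of the shelf, tube upward. The clear tube, in the middle of the top face along x, is 74 mm long and stands 9 mm proud (not solid to touch), on a white bed with two black cross marks 9 mm either side of the middle.
- ball (a joint): place of the 12 mm dark steel ball in the level's slightly bowed tube, in m along the level's x axis: 0 centred, limits -0.024 and 0.024. It rolls to the lower end, about 0.7 mm per milliradian of slope, and settles in about 1 s. Within 0.003 of zero it is between the marks.
- board_top (a point): middle of the shelf board's top face. Wood, 310 mm long (y axis), 130 deep (x), 16 thick (z up), top about 74 mm above the worktop when level; covers y = -160 to +150 mm from here. Knob with foot below at y = -120 mm; room for the level's centre between y = -30 and +70 mm.
- board: the same board with its knob and foot; origin on its hinge, axes as board_top. Hinged along x on two fixed steel legs at y = +120 mm from board_top, 24 mm below the top face, 240 mm from knob and foot. A spring lifts the knob end up to a stop, 0.034 rad above level, when not pressed. The knob (64 mm above the hinge) swings about the hinge: for 1 mm down it also goes 0.27 mm toward -y, and back as it rises.
- knob_grip (a point): centre of the black round knob, where to grip it: 36 mm diameter, 34 mm tall, on a sprung upright stem on the board's -y end. When not pressed its underside is 22 mm above the board, this point 40 mm, its top 56 mm.
- knob (a joint): turn of the knob in rad, positive clockwise seen from above, limits -2.4 and 2.4; stays where left (friction about 0.07 N m). Clockwise screws the foot out: 1 rad lifts that end of the board, and the knob, by 4 mm while the foot stands; anticlockwise lowers it. At the start about 0.5 to 1.6 rad one way or the other levels the board.
- adjuster (a joint): how far the knob is pressed toward the board against its spring, in m, 0 to 0.012 (stop), 1 N per mm. 2 to 5 N hold the board's end down against the hinge spring; it first sinks 3 to 14 mm until the foot stands. Pressed to 0.008 to 0.010 the foot stands firmly. Released, knob and board spring up.
- foot: the levelling foot under the knob, a steel stud with a 34 mm rubber pad; origin at the middle of its underside.
- packer_thick: fixed plywood packing piece 50 x 50 x 12 mm, origin in the middle of its underside. One of the two pieces lies under the foot, the other is spare and lies behind the board.
- packer_thin: fixed plywood packing piece 50 x 50 x 4 mm, otherwise the same.
- spoon: steel spoon, 199 x 40 x 18 mm, lying beside the level (the two may have changed places); leave alone.
- jar: spice jar with a black lid, 44 mm diameter, 105 mm tall, origin in the middle of its underside; leave alone.
- tin: food tin, 75 mm diameter, 58 mm tall, origin in the middle of its underside; leave alone.
- mug: mug with dots, 82 x 114 x 91 mm, origin in the middle of its underside; leave alone.
- pen: marker pen, 135 mm long, 17 mm thick; leave alone.

How it is judged:
By the outcome, as a careful person would: the job done as asked, in the order asked, and still so for the second after the job is handed in, while the arm keeps its last pose, push and grip.
It also fails if it takes over 51 s, if anything falls off the work surface, if the arm or the gripper's body presses on something with over 40 N, if the wrist force passes 120 N, or if a joint passes its speed limit or range.

### The arm

A 6-joint arm with a two-finger parallel gripper is mounted at the origin on a cart in front of the work surface, level with it; the furniture and walls round the work are solid. World frame = base frame: x ahead of the robot, y to its left, z up, the work surface at z = 0. Lengths are in m, angles in degrees, forces in N, time in s.
With the tool pointing down it reaches from about 0.3 to 0.75 m from the base axis. Payload 8.5 kg.
Tool frame: the origin (TCP) lies between the finger pads; the fingertips stand 17 mm ahead of it and the grasp point (between the pads) lies 2 mm behind it (env.tip_reach is the distance from the TCP to the fingertips, in m); z points along the fingers, y is the line along which they close (so a half turn about z gives the same grasp; the last joint's range is limited). The gripper opens to 85 mm and grips with 20 to 120 N. Pads are 22 mm wide; open, the fingers measure 114 mm over their backs; the gripper's body (76 mm by 85 mm) begins 54 mm behind the grasp point. The pads swing forward as they close: fully open they stand 13 mm farther back than shut.
Start: joints at [58.826, 21.807, 74.336, -0, 83.858, -12.336], TCP at [0.178, 0.521, 0.248] pointing down, gripper open.
Joint ranges: [-178.18, 178.18], [-50.72, 133.34], [12.68, 142.11], [-81.47, 261.47], [9.98, 163.14], [-165.26, 165.26]. Speed limits (degrees/s): [136.94, 136.94, 180, 180, 180, 180].

### API

Orientations are given as a 3x3 rotation matrix whose columns are the frame's x, y, z axes.
In Python, from rig import env, viewer gives the robot as it stands.
- The arm moves only by the tool move_arm, never from a script. Its argument "motion" is a list of rows, each a list of 2 entries, a list of its own where there are three numbers: the shift along the tool's x, y, z normalised to -1 to 1, where 1 is 50 mm, then the turn, a rotation vector about the tool's x, y, z normalised to -1 to 1, where 1 is 8 degrees. A call has 1 to 20 rows; each row shifts and turns the commanded pose from where the row before left it, along the tool's axes as they then stand; what a row does not reach is not made up. A row lasts 1/10 s, in which the tool goes at most 50 mm and 8.59 degrees, less where a joint would pass 70% of its speed; a pose out of reach is approached as far as the arm can. A call with a number of a shift or a turn outside -1 to 1 is refused whole. A call with a gripper value outside its range is refused whole. "claw" is the closure, from 0 (fully open) to 1 (shut), set as the call begins (left out, the last holds). The fingers move at their own pace and stop on an object; "force" is the grip in N (left out, the last holds). Time passes only in rows, so rows that do not move let the fingers close. It gives the time, the measured TCP pose, the force, the opening and the grip force at its end, in the units of the state.
- env.observe(): the state, without advancing time (a new reading comes with each control period).
- viewer.get_image(name): name is "scene" or "top" or "wrist"; returns a dict with "frame" (480x640x3 uint8, red, green, blue), "depth" (480x640 float32, m along the optical axis (not along the pixel's ray), 0 where there is no reading), "fx", "fy", "cx", "cy" (pixels), "eye" and "attitude" of the camera in the world; the wrist camera has in their place "T_tool_cam" (4x4, takes a point from camera to tool coordinates, whose origin is the TCP and whose axes are the flange's). Camera axes: x right, y up, looking along -z (the intrinsics and any distortion apply to the point x, -y, -z); pixel columns grow to the right and rows downward; lengths in m; the calibration is good to about 2 mm. A picture is of the moment at which its call begins: read the wrist's pose just before it.
- env.close_job(): hands the job in; it is judged then, once.
The state is a dict: "time_s": time; "q": joint angles; "qvel": joint speeds; "joint_efforts": joint torques, N m; "position": TCP position; "tool_rot": TCP orientation; "ft_force": force on the tool from outside, world axes, zero at the start; "wrist_torque": the same for the moment, N m; "grip_width": finger opening in m; "gripper_force": force on a finger pad.
Only numpy, scipy, OpenCV 4.12 (cv2) and the standard library are available. Lean on these libraries where they do the work, as an engineer would, in place of code of your own. Each camera call takes 0.05 s, during which the arm holds its last target. There are 200 camera calls.

## Working session

There is one attempt and no reset: what is moved stays moved. The work goes in short steps, Python scripts to look and compute and a tool call to move; the robot and the scene stay as the last step left them, time stands still between calls to the robot, and variables do not carry over. Pictures are saved under pics/ and viewed, at most 10 in all, crops included, and the job is handed in when it is done.

Besides the shell and the picture viewer there is one more tool, called after "Call:" by a JSON object that holds its "api" and its "payload". move_arm: Moves the arm, as the interface text tells. Scaled input: -1 to 1 covers 50 mm each way for a shift and 8 degrees each way for a turn. Its arguments: {"type":"object","properties":{"motion":{"type":"array","items":{"type":"array"}},"claw":{"type":"number"},"force":{"type":"number"}},"required":["motion"]}

```bash
mkdir -p pics
cat > h.py <<'E'
import numpy as np, cv2
from rig import env, viewer
def cloud(im):
    d=im["depth"]; v,u=np.mgrid[0:480,0:640]
    P=np.stack([(u-im["cx"])/im["fx"]*d,-(v-im["cy"])/im["fy"]*d,-d],-1)
    if "eye" in im: return P@np.array(im["attitude"]).reshape(3,3).T+np.array(im["eye"])
    T=np.array(im["T_tool_cam"]); P=P@T[:3,:3].T+T[:3,3]
    return P@np.array(im["R"]).T+im["p"]
def get(n):
    s=env.observe(); im=viewer.get_image(n)
    if n=="wrist": im["R"]=np.array(s["tool_rot"]);im["p"]=np.array(s["position"])
    return im
def save(im,f): cv2.imwrite(f,im["frame"][:,:,::-1])
E
python3 - <<'E'
from h import *
s=env.observe(); print(s)
for n in("top","scene"):
    im=get(n); save(im,f"pics/{n}0.png"); np.save(f"{n}0.npy",cloud(im))
    print(n,{k:v for k,v in im.items() if k not in("frame","depth")})
E
```

```text
{'time_s': 0.0, 'q': array([ 5.88260027e+01,  2.18407545e+01,  7.43866005e+01, -1.30299283e-03,
        8.38551342e+01, -1.23350605e+01]), 'qvel': array([ 0.09405809,  0.09706003, -0.03719231, -0.02746493, -0.02537989,
        0.04433533]), 'joint_efforts': array([-1.70125055e-03, -4.48464417e+01, -2.31273079e+01, -2.33812070e-04,
        4.91895524e-03,  9.33358223e-06]), 'position': array([0.17745788, 0.5202999 , 0.24770308]), 'tool_rot': array([[-9.46430726e-01,  3.22906108e-01, -7.25901759e-04],
       [ 3.22906797e-01,  9.46429952e-01, -1.24351558e-03],
       [ 2.85476391e-04, -1.41129997e-03, -9.99998963e-01]]), 'ft_force': array([ 0.14940058, -0.0886491 , -1.01776611]), 'wrist_torque': array([-0.04400212, -0.00209943,  0.03897346]), 'gripper_force': 0.0, 'grip_width': 0.0855270862603951}
top {'fx': 533.5070364726432, 'fy': 533.5070364726432, 'cx': 320.4244683609979, 'cy': 236.0111836775654, 'eye': array([ 0.35661081, -0.07595816,  1.46115167]), 'attitude': array([[ 0.00254829,  0.99110765, -0.13303808],
       [-0.99992944,  0.00406902,  0.0111602 ],
       [ 0.01160229,  0.13300025,  0.99104809]])}
scene {'fx': 556.5007279021329, 'fy': 556.5007279021329, 'cx': 310.12126751054046, 'cy': 241.0999454840031, 'eye': array([-0.79082101, -0.72657087,  0.99769463]), 'attitude': array([[ 0.43404651,  0.47151595, -0.76764336],
       [-0.90088529,  0.22428674, -0.37161963],
       [-0.00305235,  0.85285882,  0.52213266]])}
```

View pics/top0.png

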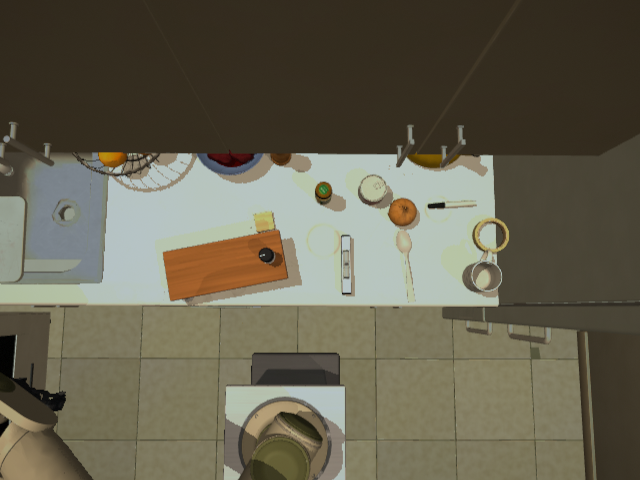

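View pics/scene0.png

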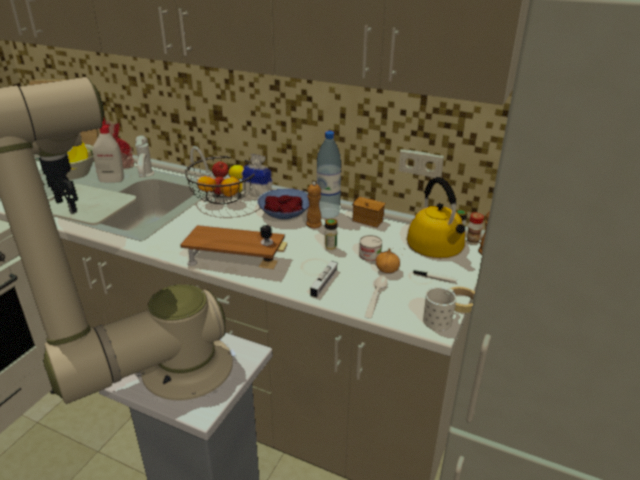

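The top view shows the board with corners near (164,252), (279,231), (287,278) and (170,300). The knob is at (267,256) and the level is upright in the image at (346,264). The spoon is to its right at (405,265).

```bash
cat > m.py <<'E'
from h import *
P=np.load("top0.npy"); F=cv2.imread("pics/top0.png")
hsv=cv2.cvtColor(F,cv2.COLOR_BGR2HSV)
v,u=np.mgrid[0:480,0:640]
def box(m,name):
    n,l,st,c=cv2.connectedComponentsWithStats(m.astype(np.uint8)); k=1+np.argmax(st[1:,4]); m=l==k
    p=P[m]; r=cv2.minAreaRect((p[:,:2]*1000).astype(np.float32))
    print(name,m.sum(),r,"z",np.percentile(p[:,2],[5,50,95])); return p
b=(u>155)&(u<295)&(v>225)&(v<305)&(P[...,2]>.05)&(P[...,2]<.095)
p=box(b,"board"); A=np.c_[p[:,:2],np.ones(len(p))]; print("plane",np.linalg.lstsq(A,p[:,2],rcond=None)[0])
print(cv2.boxPoints(cv2.minAreaRect((p[:,:2]*1000).astype(np.float32))))
k=(u>250)&(u<285)&(v>240)&(v<270)&(P[...,2]>.105); print("knob",P[k].mean(0),P[k].max(0),P[k].min(0),k.sum())
box((u>330)&(u<362)&(v>225)&(v<305)&(P[...,2]>.022)&(P[...,2]<.06),"level")
box((u>385)&(u<425)&(v>225)&(v<305)&(P[...,2]>.004),"spoon")
for n,(a,c) in dict(counter=(320,290),c2=(300,265),edge=(320,303)).items(): print(n,P[c,a])
E
python3 m.py
```

```text
board 5784 ((465.3421325683594, 157.915283203125), (130.99801635742188, 311.9862365722656), 11.012354850769043) z [0.07147674 0.07829804 0.08527527]
plane [ 0.01026646 -0.03190333  0.07867329]
[[371.2513    298.5243   ]
 [430.84714    -7.7170477]
 [559.433      17.306274 ]
 [499.83713   323.5476   ]]
knob [0.48223899 0.04147917 0.1712564 ] [0.50387218 0.06257584 1.46115167] [ 0.35661081 -0.07595816  0.10679216] 188
level 538 ((472.3904113769531, -160.0968780517578), (159.33712768554688, 24.450902938842773), 0.42991188168525696) z [0.02728504 0.0333925  0.04263534]
spoon 369 ((410.2088623046875, -247.2120361328125), (151.37953186035156, 325.4024658203125), 42.326969146728516) z [0.0046812  0.00890019 0.01881989]
counter [ 0.40429145 -0.09165237 -0.00177471]
c2 [ 0.47240392 -0.03657429 -0.00108939]
edge [ 0.3691223  -0.0917996  -0.00675686]
```

Call:
{"api": "move_arm", "payload": {"motion": [[[0, 0, 0], [0, 0, -0.8]], [[0, 0, 0], [0, 0, -0.8]], [[0, 0, 0], [0, 0, -0.8]], [[-0.36, -0.85, 0.06], [0, 0, 0]], [[-0.36, -0.85, 0.06], [0, 0, 0]], [[-0.36, -0.85, 0.06], [0, 0, 0]], [[-0.36, -0.85, 0.06], [0, 0, 0]], [[-0.36, -0.85, 0.06], [0, 0, 0]], [[-0.36, -0.85, 0.06], [0, 0, 0]], [[-0.36, -0.85, 0.06], [0, 0, 0]], [[-0.36, -0.85, 0.06], [0, 0, 0]], [[-0.36, -0.85, 0.06], [0, 0, 0]], [[-0.36, -0.85, 0.06], [0, 0, 0]], [[-0.36, -0.85, 0.06], [0, 0, 0]], [[-0.36, -0.85, 0.06], [0, 0, 0]], [[-0.36, -0.85, 0.06], [0, 0, 0]], [[-0.36, -0.85, 0.06], [0, 0, 0]], [[-0.36, -0.85, 0.06], [0, 0, 0]], [[-0.36, -0.85, 0.06], [0, 0, 0]]], "claw": 0}}

```text
time_s: 2.0
position: [0.4701, -0.1596, 0.1999]
tool_rot: [[-1.0, -0.006, -0.0], [-0.006, 1.0, 0.0], [0.0, 0.0, -1.0]]
ft_force: [0.5, 1.2, 0.4]
grip_width: 0.0851
gripper_force: 0.0
```

Call:
{"api": "move_arm", "payload": {"motion": [[[0, 0, 0], [0, 0, 0]], [[0, 0, 0], [0, 0, 0]]]}}

```text
time_s: 2.2
position: [0.4696, -0.158, 0.1996]
tool_rot: [[-1.0, -0.005, -0.001], [-0.005, 1.0, 0.001], [0.001, 0.001, -1.0]]
ft_force: [-0.6, 0.8, 0.6]
grip_width: 0.0855
gripper_force: 0.0
```

```bash
cat >> h.py <<'E'
def delta(p,yang=None,tilt=None):
    s=env.observe(); R=np.array(s["tool_rot"]); d=R.T@(np.array(p)-s["position"])
    a=np.degrees(np.arctan2(R[1,1],R[0,1]))
    print("tool mm",(d*1000).round(1),"units",(d/.05).round(2),"yang",a.round(2))
    if yang is not None: print("tool z turn deg",-(yang-a), "units",-(yang-a)/8)
E
python3 - <<'E'
from h import *
s=env.observe(); print(s["position"],s["tool_rot"],s["q"],s["ft_force"])
im=get("wrist"); save(im,"pics/w1.png"); P=cloud(im); np.save("w1.npy",P); print(im["T_tool_cam"],im["fx"])
m=(P[...,2]>.028)&(P[...,2]<.06)&(abs(P[...,1]+.16)<.05)&(abs(P[...,0]-.47)<.12)&(im["depth"]>.02)
n,l,st,c=cv2.connectedComponentsWithStats(m.astype(np.uint8));k=1+np.argmax(st[1:,4]);p=P[l==k]
print(len(p),st[k],cv2.minAreaRect((p[:,:2]*1000).astype(np.float32)),np.percentile(p[:,2],[5,50,95]))
E
```

```text
[ 0.46959286 -0.15802011  0.1996285 ] [[-0.99998699 -0.00488775 -0.00145973]
 [-0.00488932  0.99998747  0.00107419]
 [ 0.00145446  0.00108132 -0.99999836]] [-3.23203471e+01  1.89466854e+01  8.74752504e+01  7.60141542e-03
  7.36816491e+01 -1.22602583e+02] [-0.59577667  0.78620955  0.55432016]
[[ 4.36002322e-04  9.44876166e-01  3.27427611e-01  8.52242261e-02]
 [ 9.99999883e-01 -4.80227819e-04  5.42212949e-05 -4.12118505e-04]
 [ 2.08472256e-04  3.27427549e-01 -9.44876265e-01 -1.24848480e-01]
 [ 0.00000000e+00  0.00000000e+00  0.00000000e+00  1.00000000e+00]] 404.4109179120538
6482 [ 297  108   35  204 6482] ((471.2772216796875, -161.41018676757812), (159.718017578125, 23.848865509033203), 0.8885033130645752) [0.02977167 0.03146991 0.04018825]
```

View pics/w1.png

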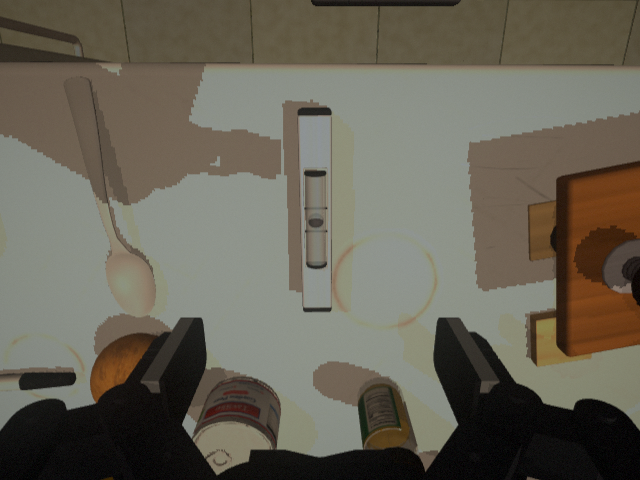

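The wrist view shows the level at (315,210) with its ball at (316,220). There is free space for the fingers on both sides, so I'll descend and grip.

Call:
{"api": "move_arm", "payload": {"motion": [[[-0.04, -0.06, 0.5], [0, 0, -0.05]], [[0, 0, 0.6], [0, 0, 0]], [[0, 0, 0.6], [0, 0, 0]], [[0, 0, 0.6], [0, 0, 0]], [[0, 0, 0.5], [0, 0, 0]], [[0, 0, 0.4], [0, 0, 0]], [[0, 0, 0.31], [0, 0, 0]], [[0, 0, 0], [0, 0, 0]], [[0, 0, 0], [0, 0, 0]], [[0, 0, 0], [0, 0, 0]]]}}

```text
time_s: 3.25
position: [0.4723, -0.1604, 0.0259]
tool_rot: [[-1.0, -0.014, 0.002], [-0.014, 1.0, -0.001], [-0.001, -0.001, -1.0]]
ft_force: [-1.2, 1.1, -0.2]
grip_width: 0.0852
gripper_force: 0.0
```

Call:
{"api": "move_arm", "payload": {"motion": [[[0, 0, 0], [0, 0, 0]], [[0, 0, 0], [0, 0, 0]], [[0, 0, 0], [0, 0, 0]], [[0, 0, 0], [0, 0, 0]], [[0, 0, 0], [0, 0, 0]], [[0, 0, 0], [0, 0, 0]], [[0, 0, 0], [0, 0, 0]], [[0, 0, 0], [0, 0, 0]]], "claw": 1, "force": 40}}

```text
time_s: 4.05
position: [0.472, -0.1608, 0.0251]
tool_rot: [[-1.0, -0.013, 0.0], [-0.013, 1.0, -0.0], [-0.0, -0.0, -1.0]]
ft_force: [-1.6, -0.6, 5.9]
grip_width: 0.0237
gripper_force: 40.8
```

Call:
{"api": "move_arm", "payload": {"motion": [[[0, 0, -0.4], [0, 0, 0]], [[0, 0, -0.7], [0, 0, 0]], [[0, 0, -0.7], [0, 0, 0]], [[0, 0, -0.7], [0, 0, 0]], [[0, 0, -0.7], [0, 0, 0]], [[0.02, 0.48, 0], [0, 0, 0]], [[0.02, 0.8, 0], [0, 0, 0]], [[0.02, 0.8, 0], [0, 0, 0]], [[0.02, 0.8, 0], [0, 0, 0]], [[0.02, 0.8, 0], [0, 0, 0]], [[0.02, 0.8, 0], [0, 0, 0]], [[0.02, 0.8, 0], [0, 0, 0]], [[0.02, 0.8, 0], [0, 0, 0]], [[0.02, 0.6, 0], [0, 0, 0]], [[0, 0.37, 0], [0, 0, 0]], [[0, 0.3, 0], [0, 0, 0]], [[0, 0.3, 0], [0, 0, 0]], [[0, 0.2, 0], [0, 0, 0]]]}}

```text
time_s: 5.85
position: [0.4574, 0.2326, 0.1844]
tool_rot: [[-1.0, -0.014, -0.001], [-0.014, 1.0, -0.0], [0.001, -0.0, -1.0]]
ft_force: [0.4, 0.8, -2.4]
grip_width: 0.0229
gripper_force: 39.9
```

Call:
{"api": "move_arm", "payload": {"motion": [[[0, 0, 0], [0, 0, 0.5]], [[0, 0, 0], [0, 0, 0.9]], [[0, 0, 0], [0, 0, 0.9]], [[0, 0, 0], [0, 0, 0.9]], [[0, 0, 0], [0, 0, 0.9]], [[0, 0, 0], [0, 0, 0.9]], [[0, 0, 0], [0, 0, 0.9]], [[0, 0, 0], [0, 0, 0.9]], [[0, 0, 0], [0, 0, 0.9]], [[0, 0, 0], [0, 0, 0.9]], [[0, 0, 0], [0, 0, 0.9]], [[0, 0, 0], [0, 0, 0.46]], [[0, 0, 0], [0, 0, 0]], [[0, 0, 0], [0, 0, 0]]]}}

```text
time_s: 7.25
position: [0.4577, 0.2316, 0.1847]
tool_rot: [[-0.194, 0.981, -0.0], [0.981, 0.194, -0.0], [-0.0, -0.0, -1.0]]
ft_force: [0.7, 0.7, -2.2]
grip_width: 0.0231
gripper_force: 40.0
```

Run:
```python
from h import *
s=env.observe(); print(s["position"],s["tool_rot"],s["ft_force"],s["q"])
delta([.4587,.1922,.105],11.0)
im=get("wrist"); save(im,"pics/w2.png"); P=cloud(im); np.save("w2.npy",P)
```

```text
[0.45766413 0.23162072 0.18467347] [[-1.93806676e-01  9.81039669e-01 -3.74803147e-04]
 [ 9.81039740e-01  1.93806650e-01 -1.05302108e-04]
 [-3.06662030e-05 -3.88105034e-04 -9.99999924e-01]] [ 0.67588048  0.6729837  -2.22617037] [ 1.36015624e+01  2.14621162e+01  8.62388192e+01 -8.54343690e-04
  7.23213559e+01  2.42680097e+00]
tool mm [-38.9  -6.6  79.7] units [-0.78 -0.13  1.59] yang 11.18
tool z turn deg 0.17502067265316334 units 0.021877584081645418
```

View pics/w2.png

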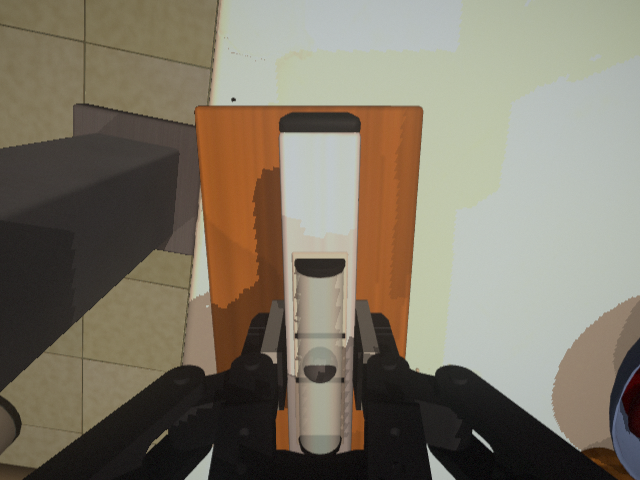

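The level is held along the board, with its ball at (320,365). I now move it back 39 mm, lower it and tilt it to match the board.

Call:
{"api": "move_arm", "payload": {"motion": [[[-0.26, -0.04, 0], [0, 0, 0.02]], [[-0.26, -0.05, 0.1], [0, 0, 0]], [[-0.26, -0.04, 0.2], [0, 0, 0]], [[0, 0, 0.3], [0, 0, 0]], [[0, 0, 0.3], [0, 0, 0]], [[0, 0, 0.3], [0, 0, 0]], [[0, 0, 0.2], [0, 0, 0]], [[0, 0, 0.1], [0, -0.12, 0]], [[0, 0, 0], [0, -0.12, 0]], [[0, 0, 0], [0, 0, 0]], [[0, 0, 0], [0, 0, 0]], [[0, 0, 0], [0, 0, 0]]]}}

```text
time_s: 8.5
position: [0.4589, 0.1923, 0.1103]
tool_rot: [[-0.19, 0.982, 0.007], [0.981, 0.19, -0.033], [-0.033, 0.001, -0.999]]
ft_force: [-0.8, 0.6, -2.6]
grip_width: 0.0232
gripper_force: 39.9
```

Call:
{"api": "move_arm", "payload": {"motion": [[[0, 0, 0.06], [0, 0, 0]], [[0, 0, 0], [0, 0, 0]], [[0, 0, 0], [0, 0, 0]]]}}

```text
time_s: 8.8
position: [0.4587, 0.192, 0.1067]
tool_rot: [[-0.189, 0.982, 0.006], [0.981, 0.189, -0.033], [-0.034, -0.0, -0.999]]
ft_force: [0.4, -0.2, -3.5]
grip_width: 0.0235
gripper_force: 39.9
```

Call:
{"api": "move_arm", "payload": {"motion": [[[0, 0, 0.06], [0, 0, 0]], [[0, 0, 0], [0, 0, 0]], [[0, 0, 0], [0, 0, 0]]]}}

```text
time_s: 9.1
position: [0.4587, 0.192, 0.1037]
tool_rot: [[-0.189, 0.982, 0.006], [0.981, 0.189, -0.033], [-0.034, -0.0, -0.999]]
ft_force: [0.8, 0.7, -2.4]
grip_width: 0.0234
gripper_force: 39.9
```

Call:
{"api": "move_arm", "payload": {"motion": [[[0, 0, 0.02], [0, 0, 0]], [[0, 0, 0], [0, 0, 0]], [[0, 0, 0], [0, 0, 0]]]}}

```text
time_s: 9.4
position: [0.4588, 0.1919, 0.1028]
tool_rot: [[-0.189, 0.982, 0.006], [0.981, 0.189, -0.033], [-0.034, -0.0, -0.999]]
ft_force: [-0.5, 0.0, -1.9]
grip_width: 0.0232
gripper_force: 39.9
```

Call:
{"api": "move_arm", "payload": {"motion": [[[0, 0, 0.02], [0, 0, 0]], [[0, 0, 0], [0, 0, 0]], [[0, 0, 0], [0, 0, 0]]]}}

```text
time_s: 9.7
position: [0.4589, 0.192, 0.1021]
tool_rot: [[-0.189, 0.982, 0.007], [0.981, 0.19, -0.033], [-0.034, 0.001, -0.999]]
ft_force: [-1.5, -1.1, 2.7]
grip_width: 0.0233
gripper_force: 40.5
```

Call:
{"api": "move_arm", "payload": {"motion": [[[0, 0, 0.02], [0, 0, 0]], [[0, 0, 0], [0, 0, 0]], [[0, 0, 0], [0, 0, 0]]]}}

```text
time_s: 10.0
position: [0.4589, 0.1917, 0.1016]
tool_rot: [[-0.189, 0.982, 0.007], [0.981, 0.189, -0.033], [-0.034, 0.001, -0.999]]
ft_force: [-2.8, -2.7, 9.2]
grip_width: 0.0232
gripper_force: 41.5
```

Call:
{"api": "move_arm", "payload": {"motion": [[[0, 0, 0], [0, 0, 0]], [[0, 0, 0], [0, 0, 0]], [[0, 0, 0], [0, 0, 0]], [[0, 0, 0], [0, 0, 0]], [[0, 0, 0], [0, 0, 0]], [[0, 0, 0], [0, 0, 0]], [[0, 0, -0.2], [0, 0, 0]], [[0, 0, -0.4], [0, 0, 0]], [[0, 0, -0.6], [0, 0, 0]], [[0, 0, -0.6], [0, 0, 0]], [[0, 0, 0], [0, 0.12, 0]], [[0, 0, 0], [0, 0.12, 0]]], "claw": 0}}

```text
time_s: 11.2
position: [0.4582, 0.195, 0.1914]
tool_rot: [[-0.19, 0.982, 0.001], [0.982, 0.19, 0.001], [0.001, 0.001, -1.0]]
ft_force: [0.6, 0.7, -1.1]
grip_width: 0.0852
gripper_force: 0.0
```

```bash
cat > look.py <<'E'
from h import *
import sys
im=get("top"); P=cloud(im); n=sys.argv[1]; save(im,f"pics/{n}.png")
ey=np.array([-.191,.9816]); ex=np.array([.9816,.191]); o=np.array([.4644,.1628])
w=P[...,:2]-o; X=w@ex; Y=w@ey; Z=P[...,2]
m=(abs(X)<.06)&(Y>-.09)&(Y<.145)&(Z>.06)&(Z<.092)
def fit(m):
    for i in range(4):
        A=np.c_[X[m],Y[m],np.ones(m.sum())]; c=np.linalg.lstsq(A,Z[m],rcond=None)[0]
        r=Z-(c[0]*X+c[1]*Y+c[2]); m=m&(abs(r)<.005)
    return c,m.sum()
print("board",fit(m))
c,_=fit(m)
h=Z-(c[0]*X+c[1]*Y+c[2])
q=(h>.022)&(h<.06)&(abs(X)<.05)&(Y>-.08)&(Y<.14)
print("level rect (board mm)",cv2.minAreaRect(np.c_[X[q],Y[q]].astype(np.float32)*1000),q.sum())
k=(h>.045)&(h<.075)&(abs(X)<.04)&(abs(Y+.12)<.04)
if k.any(): print("knob",np.median(P[k],0),(P[k].max(0)+P[k].min(0))/2,k.sum(), np.percentile(Z[k],90))
big=cv2.resize(im["frame"][215:310,155:300,::-1],None,fx=5,fy=5,interpolation=cv2.INTER_CUBIC); cv2.imwrite(f"pics/{n}_c.png",big)
E
python3 look.py t1
python3 - <<'E'
from h import *
s=env.observe(); print(s["position"]); delta([.487,.045,.2],11)
E
```

```text
board (array([ 0.00117289, -0.0353774 ,  0.07840134]), np.int64(1860))
level rect (board mm) ((-0.4585151672363281, 29.007835388183594), (159.29627990722656, 24.32786750793457), 89.91207885742188) 293
knob [0.48594187 0.04466502 0.13766088] [0.48643997 0.04486486 0.13754953] 171 0.14114274735214294
[0.45792882 0.19463728 0.19058324]
tool mm [-152.4    0.2   -9.7] units [-3.05  0.   -0.19] yang 10.91
tool z turn deg -0.0909986313080573 units -0.011374828913507162
```

View pics/t1.png

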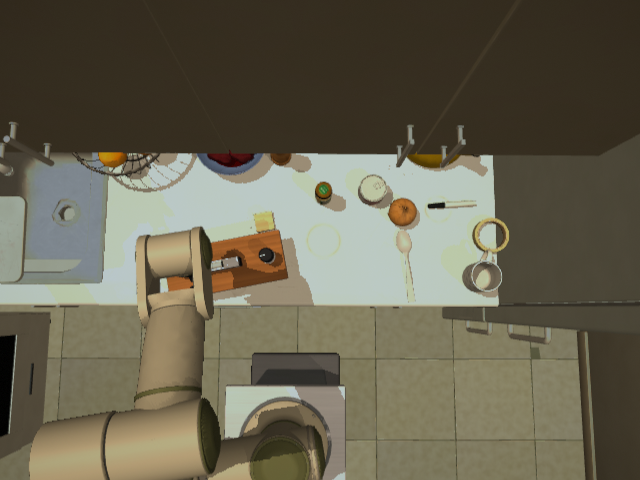

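The level sits centred on the board at Y = 29 mm, around pixel (225,264) and partly hidden by the arm. The knob is at pixel (267,256). I'll go above the knob and check which camera can still see the level.

Call:
{"api": "move_arm", "payload": {"motion": [[[-0.4, 0, 0], [0, 0, 0]], [[-0.7, 0, 0], [0, 0, 0]], [[-0.7, 0, 0], [0, 0, 0]], [[-0.7, 0, 0], [0, 0, 0]], [[-0.55, 0, 0], [0, 0, 0]], [[0, 0, 0], [0, 0, 0]], [[0, 0, 0], [0, 0, 0]]]}}

```text
time_s: 11.95
position: [0.4867, 0.0449, 0.1899]
tool_rot: [[-0.188, 0.982, -0.002], [0.982, 0.188, 0.001], [0.001, -0.002, -1.0]]
ft_force: [-0.7, 0.2, -0.1]
grip_width: 0.0856
gripper_force: 0.0
```

Run:
```python
from h import *
delta([.4864,.0448,.1226],11); print(env.observe()["q"])
a=get("top");b=get("scene");c=get("wrist")
A=cv2.resize(a["frame"][215:310,155:300],(400,262),interpolation=3)
B=cv2.resize(b["frame"][205:285,165:305],(400,229),interpolation=3)
B=cv2.copyMakeBorder(B,0,33,0,0,0); C=cv2.resize(c["frame"],(400,300))
D=cv2.resize(b["frame"],(400,300))
cv2.imwrite("pics/m1.png",np.vstack([np.hstack([A,B]),np.hstack([C,D])])[:,:,::-1])
```

```text
tool mm [-0.1 -0.2 67.3] units [-0.   -0.    1.35] yang 10.84
tool z turn deg -0.16037604043116183 units -0.020047005053895228
[-8.64480708e+00  1.89148977e+01  8.93526514e+01  2.05673106e-02
  7.18536594e+01 -1.94908020e+01]
```

View pics/m1.png

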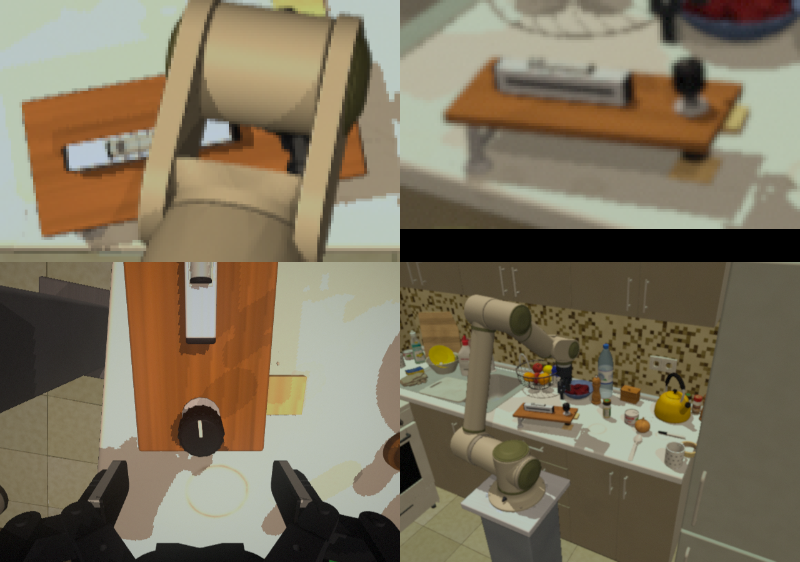

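The scene view (top right) clearly shows the level's side and tube, the board and the knob. The top view shows the level's left half at about (110,148) in its crop. I'll use board-slope fits from both cameras, with the present stop position (0.034 rad) as the reference.

```bash
cat > slope.py <<'E'
from h import *
ey=np.array([-.191,.9816]); ex=np.array([.9816,.191]); o=np.array([.4644,.1628])
def fit(im,P,lo,hi,z0,z1,xr=.058):
    w=P[...,:2]-o; X=w@ex; Y=w@ey; Z=P[...,2]
    m=(abs(X)<xr)&(Y>lo)&(Y<hi)&(Z>z0)&(Z<z1)
    hsv=cv2.cvtColor(im["frame"],cv2.COLOR_RGB2HSV)
    if xr>.03: m&=(hsv[...,1]>110)&(abs(X)>.018)
    for i in range(6):
        c=np.linalg.lstsq(np.c_[X[m],Y[m],np.ones(m.sum())],Z[m],rcond=None)[0]
        m&=abs(Z-(c[0]*X+c[1]*Y+c[2]))<(.008,.006,.004,.004,.003,.003)[i]
    return c.round(4),int(m.sum())
for n in("scene","top","wrist"):
    im=get(n);P=cloud(im)
    try: print(n,"slope x,y,h0:",*fit(im,P,-.155,.145,.055,.095))
    except Exception as e: print(n,e)
    if n=="scene":
        f=im["frame"]; S=P
        cv2.imwrite("pics/sc.png",cv2.resize(f[215:245,190:260,::-1],None,fx=11,fy=11,interpolation=3))
s=env.observe();print(s["position"].round(4),s["ft_force"].round(1),s["time_s"])
E
python3 slope.py
```

```text
scene slope x,y,h0: [-0.0061 -0.0355  0.079 ] 661
top slope x,y,h0: [ 0.0024 -0.0346  0.0785] 1083
wrist slope x,y,h0: [-0.0003 -0.0343  0.0772] 40429
[0.4869 0.0458 0.1907] [-0.3  0.1  1.1] 12.25
```

Call:
{"api": "move_arm", "payload": {"motion": [[[0, 0, 0.3], [0, 0, 0]], [[0, 0, 0.4], [0, 0, 0]], [[0, 0, 0.4], [0, 0, 0]], [[0, 0, 0.25], [0, 0, 0]], [[0, 0, 0], [0, 0, 0]], [[0, 0, 0], [0, 0, 0]]]}}

```text
time_s: 12.85
position: [0.4873, 0.0454, 0.1237]
tool_rot: [[-0.19, 0.982, 0.0], [0.982, 0.19, -0.0], [-0.0, 0.0, -1.0]]
ft_force: [-0.2, -0.2, 0.7]
grip_width: 0.0855
gripper_force: 0.0
```

Call:
{"api": "move_arm", "payload": {"motion": [[[0, 0, 0], [0, 0, 0]], [[0, 0, 0], [0, 0, 0]], [[0, 0, 0], [0, 0, 0]], [[0, 0, 0], [0, 0, 0]], [[0, 0, 0], [0, 0, 0]], [[0, 0, 0], [0, 0, 0]], [[0, 0, 0], [0, 0, 0]]], "claw": 1, "force": 40}}

```text
time_s: 13.55
position: [0.4874, 0.0451, 0.1234]
tool_rot: [[-0.189, 0.982, 0.001], [0.982, 0.189, 0.0], [-0.0, 0.001, -1.0]]
ft_force: [3.2, 0.5, 0.6]
grip_width: 0.0346
gripper_force: 40.1
```

Call:
{"api": "move_arm", "payload": {"motion": [[[-0.01, 0, 0.05], [0, 0, 0]], [[-0.01, 0, 0.05], [0, 0, 0]], [[-0.01, 0, 0.05], [0, 0, 0]], [[-0.01, 0, 0.05], [0, 0, 0]], [[0, 0, 0], [0, 0, 0]], [[0, 0, 0], [0, 0, 0]]]}}

```text
time_s: 14.15
position: [0.4878, 0.0432, 0.1134]
tool_rot: [[-0.189, 0.982, 0.001], [0.982, 0.189, 0.0], [0.0, 0.001, -1.0]]
ft_force: [3.1, 1.8, 3.8]
grip_width: 0.0349
gripper_force: 40.4
```

```bash
python3 slope.py
```

```text
scene slope x,y,h0: [ 0.0022 -0.0023  0.0753] 670
top slope x,y,h0: [-0.003  -0.0007  0.0746] 1155
wrist slope x,y,h0: [-0.0002 -0.0022  0.0735] 64231
[0.4878 0.0432 0.1135] [3.7 2.5 3.3] 14.3
```

Call:
{"api": "move_arm", "payload": {"motion": [[[-0.01, 0, 0.05], [0, 0, 0]], [[-0.01, 0, 0.05], [0, 0, 0]], [[0, 0, 0.03], [0, 0, 0]], [[0, 0, 0], [0, 0, 0]], [[0, 0, 0], [0, 0, 0]]]}}

```text
time_s: 14.8
position: [0.488, 0.0421, 0.1069]
tool_rot: [[-0.189, 0.982, 0.001], [0.982, 0.189, -0.0], [-0.0, 0.001, -1.0]]
ft_force: [4.3, 1.5, 3.4]
grip_width: 0.0346
gripper_force: 40.5
```

```bash
python3 slope.py
```

```text
scene slope x,y,h0: [-0.0019  0.0211  0.0729] 672
top slope x,y,h0: [0.0028 0.0155 0.0723] 1136
wrist slope x,y,h0: [-0.0004  0.0189  0.071 ] 65271
[0.488  0.0421 0.107 ] [5.  1.9 4.4] 14.95
```

Call:
{"api": "move_arm", "payload": {"motion": [[[-0.005, 0, 0.05], [0, 0, 0]], [[0, 0, 0.05], [0, 0, 0]], [[0, 0, 0], [0, 0, 0]], [[0, 0, 0], [0, 0, 0]]]}}

```text
time_s: 15.35
position: [0.488, 0.042, 0.1023]
tool_rot: [[-0.189, 0.982, 0.001], [0.982, 0.189, 0.0], [-0.0, 0.001, -1.0]]
ft_force: [3.6, 3.1, 9.2]
grip_width: 0.035
gripper_force: 40.9
```

```bash
python3 slope.py
```

```text
scene slope x,y,h0: [0.0089 0.0202 0.073 ] 652
top slope x,y,h0: [-0.0028  0.0208  0.0719] 1143
wrist slope x,y,h0: [-0.0004  0.0199  0.0709] 67598
[0.488  0.042  0.1023] [3.6 3.2 8.3] 15.5
```

The foot stands: the slope is +0.0199 rad and the knob takes about 8.5 N. Levelling needs 4.8 mm of lift, which is about 1.2 rad clockwise.

Call:
{"api": "move_arm", "payload": {"motion": [[[0.002, 0, -0.005], [0, 0, 0.54]], [[0.002, 0, -0.005], [0, 0, 0.54]], [[0.002, 0, -0.005], [0, 0, 0.54]], [[0.002, 0, -0.005], [0, 0, 0.54]], [[0.002, -0.001, -0.005], [0, 0, 0.54]], [[0.002, -0.001, -0.005], [0, 0, 0.54]], [[0.001, -0.001, -0.005], [0, 0, 0.54]], [[0.001, -0.001, -0.005], [0, 0, 0.54]], [[0.001, -0.001, -0.005], [0, 0, 0.54]], [[0.001, -0.001, -0.005], [0, 0, 0.54]], [[0.001, -0.001, -0.005], [0, 0, 0.54]], [[0.001, -0.001, -0.005], [0, 0, 0.54]], [[0, -0.001, -0.005], [0, 0, 0.54]], [[0, -0.001, -0.005], [0, 0, 0.54]], [[0, -0.001, -0.005], [0, 0, 0.54]], [[0, -0.001, -0.005], [0, 0, 0.54]], [[0, 0, 0], [0, 0, 0]], [[0, 0, 0], [0, 0, 0]], [[0, 0, 0], [0, 0, 0]]]}}

```text
time_s: 17.4
position: [0.4876, 0.0431, 0.1064]
tool_rot: [[0.85, 0.527, 0.001], [0.527, -0.85, -0.0], [0.001, 0.001, -1.0]]
ft_force: [2.4, 3.9, 8.6]
grip_width: 0.0345
gripper_force: 40.9
```

Call:
{"api": "move_arm", "payload": {"motion": [[[0, 0, 0], [0, 0, 0]], [[0, 0, 0], [0, 0, 0]], [[0, 0, 0], [0, 0, 0]], [[0, 0, 0], [0, 0, 0]], [[0, 0, 0], [0, 0, 0]], [[0, 0, 0], [0, 0, 0]], [[0, 0, 0], [0, 0, 0]], [[0, 0, 0], [0, 0, 0]]]}}

```text
time_s: 18.2
position: [0.4876, 0.0431, 0.1064]
tool_rot: [[0.85, 0.527, 0.001], [0.527, -0.85, -0.0], [0.001, 0.001, -1.0]]
ft_force: [3.1, 2.6, 8.7]
grip_width: 0.0347
gripper_force: 40.9
```

```bash
python3 slope.py
python3 - <<'E'
from h import *
P=[];im=get("scene");w=get("wrist");P=cloud(im)
A=cv2.resize(im["frame"][212:248,185:265],(800,360),interpolation=3)
B=cv2.resize(w["frame"],(320,240)); B=cv2.copyMakeBorder(B,0,0,0,480,0)
cv2.imwrite("pics/m2.png",np.vstack([A,B])[:,:,::-1])
E
```

```text
scene slope x,y,h0: [-0.0051  0.0022  0.075 ] 643
top slope x,y,h0: [0.0001 0.0012 0.0743] 1140
wrist slope x,y,h0: [-0.0003  0.0001  0.0732] 59249
[0.4876 0.0431 0.1064] [2.6 2.3 9.8] 18.35
```

View pics/m2.png

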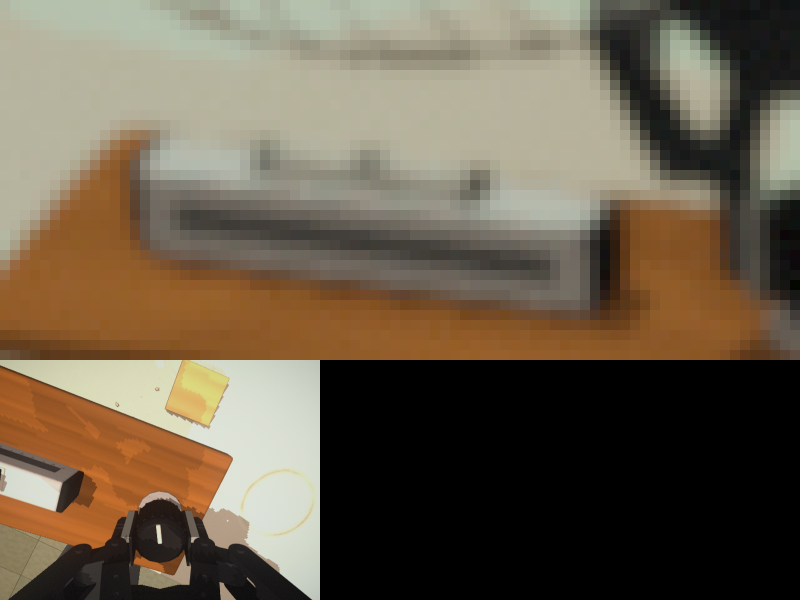

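In the scene crop the ball at (372,163) lies midway between the tube ends at 263 and 478, within about 0.5 mm of centre. The board slope is 0.0001 rad and the press is about 9 N (roughly 8.8 mm), so I'm handing it in.

```bash
python3 -c "
from rig import env
print(env.close_job())"
```

```text
the job is handed in; nothing more can be done
None
```

The level lies lengthwise on the shelf, and the arm is holding the knob down (about 9 N) and turned so the ball sits between the marks; I handed the job in at about 18 s, with no verdict shown.

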